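Clamp the spray-gun air cap in the bench vise

ROBOT

A 6-joint arm with a two-finger parallel gripper is mounted at the origin on a cart in front of the work surface, level with it; the furniture and walls round the work are solid. World frame = base frame: x ahead of the robot, y to its left, z up, the work surface at z = 0. Lengths are in m, angles in rad, forces in N, time in s.
With the tool pointing down it reaches from about 0.275 to 0.825 m from the base axis. Payload 4.9 kg.
Tool frame: the origin (TCP) lies midway between the tips of the shut fingers; the grasp point (between the pads) lies 19 mm behind it (grip_point_offset is the distance from the TCP to the grasp point, in m); z points along the fingers, y is the line along which they close (so a half turn about z gives the same grasp; the last joint's range is limited). The gripper opens to 85 mm and grips with 20 to 120 N. Pads are 22 mm wide; open, the fingers measure 114 mm over their backs; the gripper's body (76 mm by 85 mm) begins 54 mm behind the grasp point. The pads swing forward as they close: fully open they stand 13 mm farther back than shut.
Start: joints at [-0.134, 0.326, -0.193, 1.052, 0, 1.437], TCP at [0.55, 0, 0.231] pointing down, gripper open.
Joint ranges: [-2.65, 2.65], [-0.97, 1.79], [-1.3, 1.35], [-1.93, 2.1], [-1.47, 1.37], [-3.14, 3.14]. Speed limits (rad/s): [2.57, 2.57, 3.14, 3.14, 3.14, 3.14].

INTERFACE

Orientations are given as a rotation vector (axis times angle).
In Python, from cell import * gives the robot as it stands. Calls block until the motion is done:
- movep(position, orientation): joint-space move of the TCP to a pose.
- move_l(position, velocity=0.15, rot=None, until_force=None): straight line of the TCP; rot=None keeps the orientation; velocity is the mean speed in m/s. With until_force (N) it stops when the force on the tool has changed by that much, and returns True; else False.
- set_joints(angles): joint-space move.
- let_go() and grab(newtons=None): open the fingers fully, or close them until they stop; newtons is the grip in N (None keeps the last).
- sleep(seconds).
- ik(position, orientation): joint angles nearest the present ones, or None.
- get_state(): the state.
- grab_frame(name): name is "scene" or "side" or "wrist"; returns a dict with "img" (384x512x3 uint8, red, green, blue), "fx", "fy", "cx", "cy" (pixels), "k1" (the pictures are not rectified: a ray, as slopes to the right and down, at radius r is drawn at 1 + k1 r^2 times it, then the intrinsics apply), "cam_to_world" (4x4, takes a point from camera to world coordinates); the wrist camera has in their place "T_tool_cam" (4x4, takes a point from camera to tool coordinates, whose origin is the TCP and whose axes are the flange's). Camera axes: x right, y down, z forward; pixel columns grow to the right and rows downward; lengths in m; the calibration is good to about 2 mm. A picture is of the moment at which its call begins: read the wrist's pose just before it. There is no depth.
A pose or a line that the arm cannot do raises MotionError and nothing moves.
- sign_off(): hands the job in; it is judged then, once.
Trained networks look in the newest picture that a camera, given by its name, has taken for a name from the list of things; names that differ only in an ending like _2 or _b are one class to them, and where a whole thing is asked for, a point or a joint stands for the part that bears it (a point fixed in the world has none). Each returns a list of dicts, best first, with "score" (0 to 1); they miss things now and then, are a little off and sometimes report something else, mostly with a low value. They report only what shows in the picture. A call takes as long as a camera call.
- spot_in(camera, name): "centre" ([column, row] in pixels, amid what is visible of it).
- silhouettes(camera, name): "mask" (384x512 bool, what is visible of it) and "centre" ([column, row] in pixels, amid what is visible of it).
- tip_of(camera, name): "centre" ([column, row] in pixels: a listed point, or the origin of a listed thing).
The state is a dict: "clock": time; "q": joint angles; "joint_velocities": joint speeds; "tau": joint torques, N m; "position": TCP position; "eef_rot": TCP orientation; "contact_force": force on the tool from outside, world axes, zero at the start; "wrist_torque": the same for the moment, N m; "finger_gap": opening from 0.0 (shut) to 1.0 (fully open); "grasp_force": force on a finger pad.
Only numpy, scipy, OpenCV 4.12 (cv2) and the standard library are available. Lean on these libraries where they do the work, as an engineer would, in place of code of your own. Each camera call takes 0.05 s, during which the arm holds its last target. There are 200 camera calls.

TASK

Stand the brass spray-gun air cap, horns up, flat on the seat between the open jaws of the small bench vise. Then turn the vise's T-handle clockwise until you feel the jaw take hold, and go on only about 25 degrees more, so that the cap is held firmly but its soft brass is not crushed. Let go of the handle and leave the other things where they are.

Things in the scene. Friction and masses are not known exactly. Their poses are not given: they have to be found in the camera images.
- air_cap: The part: a turned brass spray-gun air cap, round, 27 mm in diameter, 12 mm high plus two small horns on top (16 mm high in all), about 45 g. Origin at the centre of its underside, z up through the horns. It starts standing on the bench, horns up, among other small things.
- vise: Low grey bench vise, fixed to the bench; origin at the centre of the underside of its base, 70 (x) x 210 (y) x 14 mm. A bright seat rib, 26 mm wide, top at z = 26 mm, runs along y at x = 0. The jaws on it, 34 mm wide in x, reach z = 40 mm; both x sides are open. The housing of the T-handle is 56 x 56 mm round y = -70 mm, top at z = 36 mm.
- seat (a point): Point on top of the seat rib between the open jaws, at (0, 32.5, 26) mm in the vise's frame, same axes: a cap standing here clears both jaws by 4 mm or more.
- bed (a point): Point on the vise's bed at (0, 57, 14) mm in its frame, below the mean place of the fixed jaw's face. The fixed jaw can stand up to 6 mm either way along y and is not measured: where the cap gets clamped must be felt. The sliding jaw's bright sprung pad has its face at y = 12 mm + 7 mm per rad of handle and closes towards +y.
- handle_grip (a point): Centre of the black bar of the T-handle, on its upright turning axis, 68 mm above the bench, 32 mm above the housing. The bar is flat-sided, 76 mm long (this point's x axis), 12 mm thick (y), 16 mm high (z), on a 10 mm shaft. The point turns with the handle; a half turn of the bar looks the same.
- handle (a joint): Angle of the T-handle in rad, growing clockwise seen from above, which closes the jaw; 0 = bar along the vise's x axis, jaw open; starts at 0 to 0.3, stop at 5. It stays where it is left. Friction is a steady 0.32 N m; once the cap is gripped the torque rises 0.39 N m per rad (56 N of clamping per rad). Well clamped: about 25 N, 0.45 rad past first grip (14 to 38 N); over 55 N crushes it.
- cap_blue: Bystander: ribbed plastic screw cap, 30 mm across, 14 mm high, no horns. Origin at the centre of its underside.
- tin_quarter: Bystander: small open tin, 71 mm across, 66 mm high. Origin at the centre of its underside.
- tape_masking: Bystander: wide roll of tape lying flat, 92 mm across, 26 mm high. Origin at the centre of its underside.
- tape_black: Bystander: small roll of tape lying flat, 66 mm across, 19 mm high. Origin at the centre of its underside.

How it is judged:
On the way, in this order (a step that is already met when the one before it is completed fails the run):
1. the air cap stands flat on the seat between the jaws, let go of, not yet clamped (z of air_cap in the frame of vise between 0.024 and 0.03 m and x of air_cap in the frame of vise between -0.008 and 0.008 m and y of air_cap in the frame of vise between 0.016 and 0.064 m and angle between air_cap's own z axis and vertical below 0.15 rad and contact force between the fingers and air_cap below 0.1 N and contact force between air_cap and vise below 6 N), for 0.2 s.
2. the jaws have gripped the cap on the seat (z of air_cap in the frame of vise between 0.024 and 0.03 m and x of air_cap in the frame of vise between -0.008 and 0.008 m and y of air_cap in the frame of vise between 0.016 and 0.064 m and angle between air_cap's own z axis and vertical below 0.15 rad and contact force between air_cap and vise above 14 N), for 0.1 s.
At the end, for the whole second after the job is handed in: The air cap stands upright (within 0.15 rad) and flat on the seat rib (its underside within 24 to 30 mm of height in the vise's frame, within 8 mm of the rib's middle line), between the jaws, clamped with 14 to 38 N, at rest, with the handle standing still and let go of (all of step 2 and contact force between the fingers and air_cap below 0.1 N and contact force between air_cap and vise below 38 N and linear speed of air_cap below 0.01 m/s and velocity of joint handle between -0.05 and 0.05 rad/s); the robot touches nothing.
It fails at once if the vise presses on the cap with more than 55 N (crushed) (contact force between air_cap and vise above 55 N).
It fails at once if bystander cap_blue is moved by more than 20 mm (distance of cap_blue from where it was at the start of the episode above 0.02 m).
It fails at once if bystander tin_quarter is moved by more than 20 mm (distance of tin_quarter from where it was at the start of the episode above 0.02 m).
It fails at once if bystander tape_masking is moved by more than 20 mm (distance of tape_masking from where it was at the start of the episode above 0.02 m).
It fails at once if bystander tape_black is moved by more than 20 mm (distance of tape_black from where it was at the start of the episode above 0.02 m).
It also fails if it takes over 61 s, if anything falls off the work surface, if the arm or the gripper's body presses on something with over 40 N, if the wrist force passes 120 N, or if a joint passes its speed limit or range.

## Working session

There is one attempt and no reset: what is moved stays moved. The work goes in short steps, each a Python script; the robot and the scene stay as the last script left them, time stands still between calls to the robot, and variables do not carry over. Pictures are saved under pics/ and viewed, at most 10 in all, crops included, and the job is handed in when it is done.

```bash
ls; mkdir -p pics
cat > h.py <<'E'
from cell import *
import numpy as np, cv2
from scipy.spatial.transform import Rotation as R
def ray(f,px,T=None):
    T=np.array(f["cam_to_world"]) if T is None else T
    xd=np.array([(px[0]-f["cx"])/f["fx"],(px[1]-f["cy"])/f["fy"]]); u=xd.copy()
    for _ in range(30): u=xd/(1+f["k1"]*(u@u))
    d=T[:3,:3]@np.array([u[0],u[1],1]); return T[:3,3],d
def onz(f,px,z,T=None):
    o,d=ray(f,px,T); return o+d*(z-o[2])/d[2]
def proj(f,P,T=None):
    T=np.array(f["cam_to_world"]) if T is None else T
    p=np.linalg.inv(T)@np.append(P,1); u=p[:2]/p[2]; u=u*(1+f["k1"]*(u@u))
    return u[0]*f["fx"]+f["cx"],u[1]*f["fy"]+f["cy"]
def wrist():
    s=get_state(); T=np.eye(4); T[:3,:3]=R.from_rotvec(s["eef_rot"]).as_matrix(); T[:3,3]=s["position"]
    f=grab_frame("wrist"); return f,T@np.array(f["T_tool_cam"])
def save(f,n): cv2.imwrite(f"pics/{n}.png",f["img"][:,:,::-1])
def down(yaw): return (R.from_euler('z',yaw)*R.from_rotvec(R0)).as_rotvec()
E
python3 - <<'E'
from h import *
s=get_state(); print({k:np.round(v,3) for k,v in s.items()}); print(R.from_rotvec(s["eef_rot"]).as_matrix().round(2))
ims=[]
for c in ["scene","side","wrist"]:
    if c=="wrist": f,T=wrist(); print(T.round(3))
    else: f=grab_frame(c);T=np.array(f["cam_to_world"])
    ims.append(f["img"])
    for n,z in [("air_cap",0),("cap_blue",0),("tin_quarter",0),("tape_masking",0),("tape_black",0),("seat",.026),("bed",.014),("handle_grip",.068),("vise",0)]:
        for r in tip_of(c,n)[:2]: print(c,n,round(r["score"],2),np.round(r["centre"],0),onz(f,r["centre"],z,T).round(4)[:2])
for i,im in enumerate(ims): save({"img":im},"a%d"%i)
b=np.vstack([np.hstack([ims[0],ims[1]]),np.hstack([ims[2],ims[2]*0])])
cv2.imwrite("pics/a.png",cv2.resize(b[:,:,::-1],(800,600),interpolation=cv2.INTER_AREA))
E
```

```text
pics
{'clock': np.float64(0.0), 'q': array([-0.134,  0.327, -0.194,  1.052, -0.   ,  1.437]), 'joint_velocities': array([ 0.001, -0.001,  0.   , -0.   , -0.001, -0.   ]), 'tau': array([-1.0000e-03, -4.4340e+01,  2.6244e+01,  1.6000e-02, -0.0000e+00,
       -0.0000e+00]), 'position': array([0.549, 0.   , 0.231]), 'eef_rot': array([-2.220e+00, -2.221e+00,  2.000e-03]), 'contact_force': array([-0.201, -0.167, -0.302]), 'wrist_torque': array([-0.013,  0.028,  0.078]), 'grasp_force': np.float64(0.0), 'finger_gap': np.float64(1.001)}
[[-0.  1. -0.]
 [ 1.  0.  0.]
 [ 0. -0. -1.]]
scene air_cap 0.62 [318. 247.] [ 0.6107 -0.2082]
scene cap_blue 0.4 [248. 258.] [ 0.4487 -0.1314]
scene tin_quarter 0.68 [291. 286.] [ 0.4632 -0.2644]
scene tape_masking 0.92 [303. 209.] [ 0.7019 -0.0666]
scene tape_black 0.8 [195. 165.] [0.6132 0.3442]
scene seat 0.66 [212. 183.] [0.5628 0.1745]
scene seat 0.36 [291. 285.] [ 0.4452 -0.2821]
scene bed 0.81 [204. 181.] [0.5653 0.2194]
scene handle_grip 0.45 [219. 187.] [0.5273 0.0898]
scene vise 0.67 [212. 194.] [0.5518 0.1607]
side air_cap 0.5 [261. 195.] [ 0.6064 
[... 158 characters left out ...]
93]
side tape_masking 0.88 [218. 216.] [ 0.7083 -0.0488]
side tape_black 0.9 [230. 300.] [0.6237 0.3523]
side seat 0.65 [270. 249.] [0.5569 0.1854]
side bed 0.63 [267. 261.] [0.5631 0.2194]
side bed 0.35 [278. 253.] [0.5415 0.1811]
side handle_grip 0.67 [286. 215.] [0.5278 0.0931]
side vise 0.58 [278. 253.] [0.5407 0.1527]
[[ 1.    -0.001  0.     0.551]
 [-0.001 -0.95  -0.312  0.082]
 [ 0.     0.312 -0.95   0.374]
 [ 0.     0.     0.     1.   ]]
wrist air_cap 0.56 [288. 297.] [ 0.612  -0.2104]
wrist tin_quarter 0.71 [198. 330.] [ 0.4666 -0.2765]
wrist tape_masking 0.69 [366. 201.] [ 0.7131 -0.0506]
wrist handle_grip 0.79 [223.  90.] [0.525  0.0919]
wrist vise 0.97 [247.  31.] [0.549  0.1595]
```

View pics/a.png

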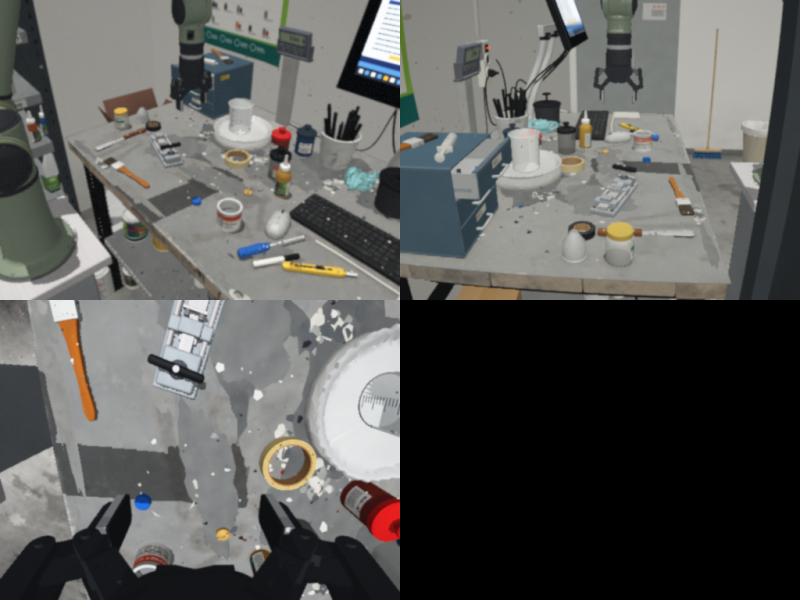

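Run:
```python
from h import *
r=get_state()["eef_rot"]
ims=[]
for p,ns in [((0.55,0.14,0.25),[("seat",.026),("bed",.014),("handle_grip",.068),("vise",0)]),((0.60,-0.15,0.19),[("air_cap",0),("cap_blue",0),("tin_quarter",0)])]:
    movep(p,r); f,T=wrist(); ims.append(f["img"])
    for n,z in ns:
        for q in tip_of("wrist",n)[:2]: print(n,round(q["score"],2),np.round(q["centre"],1),onz(f,q["centre"],z,T).round(4)[:2])
        for q in silhouettes("wrist",n)[:1]:
            m=q["mask"].astype(np.uint8); ct,_=cv2.findContours(m,0,2); c=max(ct,key=cv2.contourArea)
            print("  sil",n,round(q["score"],2),m.sum(),cv2.boundingRect(c))
            zt={"handle_grip":.074,"air_cap":.012}.get(n,z)
            P=np.float32([onz(f,x[0],zt,T)[:2] for x in c.astype(float)])
            print("   minrect",cv2.minAreaRect(P*1000),cv2.minEnclosingCircle(P))
    np.savez("pics/w%d.npz"%len(ims),T=T)
cv2.imwrite("pics/b.png",np.hstack(ims)[:,:,::-1]); save({"img":ims[0]},"b0");save({"img":ims[1]},"b1")
cv2.imwrite("pics/b_small.png",cv2.resize(np.vstack(ims)[:,:,::-1],(400*1,600)) )
print(get_state()["clock"])
```

```text
seat 0.98 [257.8 128.5] [0.5617 0.1883]
seat 0.5 [249.  148.4] [0.5507 0.1633]
  sil seat 0.89 7282 (201, 60, 97, 167)
   minrect ((554.27392578125, 159.53530883789062), (203.81838989257812, 84.1590576171875), 70.51367950439453) ((0.5536069869995117, 0.16135495901107788), 0.10651076585054398)
bed 0.72 [261.1 102.7] [0.5659 0.2192]
  sil bed 0.69 7612 (199, 60, 100, 167)
   minrect ((548.400634765625, 160.19430541992188), (212.91293334960938, 89.9084701538086), 74.17296600341797) ((0.5510492324829102, 0.1590893715620041), 0.1102181151509285)
handle_grip 0.97 [227.5 212.3] [0.5247 0.0924]
vise 0.83 [249.2 143.5] [0.551  0.1657]
  sil vise 0.94 7515 (199, 60, 100, 167)
   minrect ((548.2791748046875, 157.5503387451172), (219.8845977783203, 91.98941802978516), 73.95882415771484) ((0.5541097521781921, 0.1570073515176773), 0.11409647762775421)
air_cap 0.85 [254.2 220.3] [ 0.6077 -0.211 ]
  sil air_cap 0.89 419 (243, 211, 22, 24)
   minrect ((606.6409301757812, -208.90673828125), (25.65264892578125, 30.427610397338867), 0.0019512735307216644) ((0.6072516441345215, -0.20890699326992035), 0.015520449727773666)
cap_blue 0.58 [125.1 161.8] [ 0.4541 -0.136 ]
  sil cap_blue 0.57 620 (109, 150, 29, 28)
   minrect ((450.1170654296875, -139.228515625), (34.8427619934082, 31.421072006225586), 41.373146057128906) ((0.4510197639465332, -0.13986095786094666), 0.01815653219819069)
tin_quarter 0.95 [145.7 263.2] [ 0.463  -0.2736]
  sil tin_quarter 0.78 1590 (98, 235, 75, 60)
   minrect ((438.64263916015625, -273.38665771484375), (124.66632080078125, 61.29087448120117), 22.501239776611328) ((0.44321492314338684, -0.28529709577560425), 0.06385649740695953)
4.0667
```

View pics/b0.png

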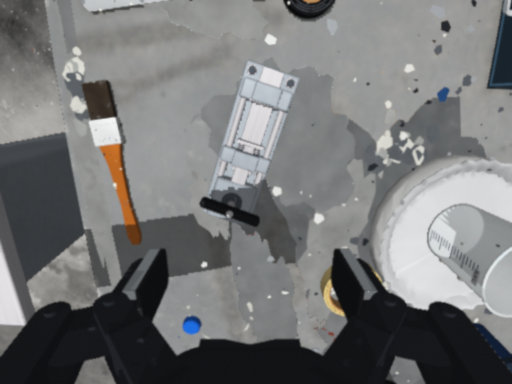

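View pics/b1.png

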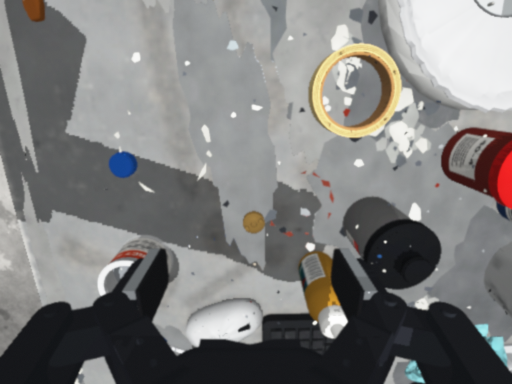

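```bash
sed -i 's/^def down.*/R0=np.array([-2.2214,-2.2214,0])\ndef down(yaw): return (R.from_euler("z",yaw)*R.from_rotvec(R0)).as_rotvec()/' h.py
python3 - <<'E'
from h import *
p=[.607,-.210]
r=down(.2)
movep(p+[.09],r); move_l(p+[.02],.12); f,T=wrist()
print(move_l(p+[.004],.05,until_force=8)); 
grab(30); s=get_state(); print(s["finger_gap"],s["grasp_force"],s["position"])
move_l(p+[.15],.15); s=get_state(); print(s["finger_gap"],s["grasp_force"],s["q"].round(2))
ims=[]
for q in [(.55,.07,.21),(.55,.11,.18)]:
    movep(q,down(0)); f,T=wrist(); ims.append(f["img"])
    for n,z in [("seat",.026),("bed",.014),("handle_grip",.068),("vise",0)]:
        for k in tip_of("wrist",n)[:1]: print(n,round(k["score"],2),np.round(k["centre"],1),onz(f,k["centre"],z,T).round(4)[:2])
    for n,z in [("vise",.007)]:
        for k in silhouettes("wrist",n)[:1]:
            ct,_=cv2.findContours(k["mask"].astype(np.uint8),0,2); c=max(ct,key=cv2.contourArea)
            print(n,cv2.minAreaRect(np.float32([onz(f,x[0],z,T)[:2]*1000 for x in c.astype(float)])))
cv2.imwrite("pics/c.png",np.hstack([cv2.resize(i,(400,300)) for i in ims])[:,:,::-1])
cv2.imwrite("pics/c1.png",ims[1][:,:,::-1])
np.save("T1.npy",T);print(get_state()["clock"])
E
```

```text
False
0.2816768312566926 29.375347067252733 [ 0.60707947 -0.21008553  0.0043571 ]
0.28669532894606536 29.459846374229528 [-0.45  0.56 -0.05  0.97  0.    0.92]
seat 0.66 [256.5  57.5] [0.5592 0.1938]
bed 0.98 [264.3  36. ] [0.5676 0.2167]
handle_grip 0.86 [223.  162.2] [0.5251 0.0914]
vise 0.79 [247.3  93.9] [0.5493 0.158 ]
vise ((542.8958740234375, 160.0407257080078), (212.17396545410156, 91.96978759765625), 75.35216522216797)
bed 0.64 [265.   75.7] [0.5655 0.2158]
handle_grip 0.78 [225.5 212. ] [0.5275 0.0912]
vise 0.66 [247.3 132.4] [0.5477 0.1582]
9.6167
```

View pics/c1.png

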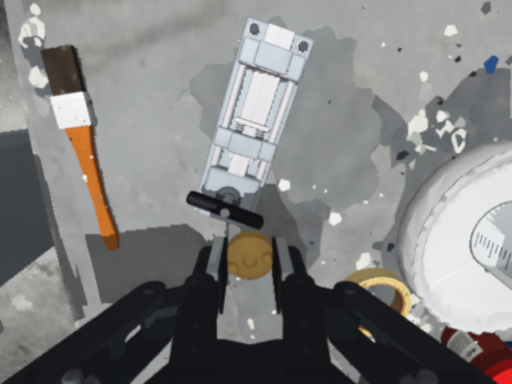

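```bash
cat > ov.py <<'E'
from h import *
from scipy.optimize import least_squares
m=np.array([(.5257,.0915),(.5495,.159),(.5605,.189),(.5662,.2175)]); v=[-.07,0,.0325,.057]
w=np.array([1,.7,.8,1])
fun=lambda p:((np.array([[p[0]-np.sin(p[2])*y,p[1]+np.cos(p[2])*y] for y in v])-m)*w[:,None]).ravel()
p=least_squares(fun,[.549,.159,-.3]).x; print(p,fun(p).round(4).tolist())
f=grab_frame("wrist"); T=np.load("T1.npy"); im=cv2.imread("pics/c1.png")
S=4; x0,y0=170,0; big=cv2.resize(im[y0:y0+240,x0:x0+170],None,fx=S,fy=S,interpolation=cv2.INTER_CUBIC)
def W(x,y,z): return np.array([p[0]+np.cos(p[2])*x-np.sin(p[2])*y,p[1]+np.sin(p[2])*x+np.cos(p[2])*y,z])
def poly(pts,col):
    q=np.int32([[(a-x0+.5)*S,(b-y0+.5)*S] for a,b in [proj(f,W(*t),T) for t in pts]]); cv2.polylines(big,[q],True,col,1)
def rect(x,y1,y2,z): return [(-x,y1,z),(x,y1,z),(x,y2,z),(-x,y2,z)]
poly(rect(.035,-.105,.105,.014),(0,0,255)); poly(rect(.013,.012,.057,.026),(0,200,0)); poly(rect(.028,-.098,-.042,.036),(255,0,0))
poly(rect(.017,.057,.09,.04),(255,0,255))
cv2.imwrite("pics/ov.png",big[:600])
E
python3 ov.py
```

```text
[ 0.54870243  0.15989146 -0.31767332] [0.0011, 0.0019, -0.0006, 0.0006, -0.0013, 0.0014, 0.0003, -0.0035]
```

View pics/ov.png

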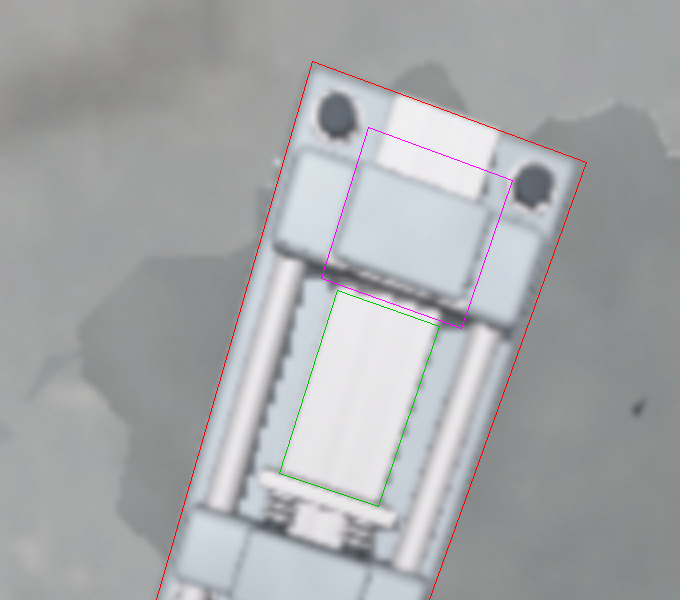

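```bash
cat >> h.py <<'E'
VP=np.array([0.5487,0.1597,-0.318])
def W(x,y,z=0):
    p=VP; return np.array([p[0]+np.cos(p[2])*x-np.sin(p[2])*y,p[1]+np.sin(p[2])*x+np.cos(p[2])*y,z])
E
python3 - <<'E'
from h import *
f=grab_frame("wrist"); T=np.load("T1.npy")
c=onz(f,(250,257),.1876,T); print("cap in tool",c-[.55,.11,.1876])
a=onz(f,(189,200),.072,T);b=onz(f,(262,220),.072,T);print("bar",a,b,(a+b)/2,W(0,-.07),"angle",VP[2]-np.arctan2(b[1]-a[1],b[0]-a[0]))
off=c[1]-.11; off=np.clip(off,-.004,.004)*0.7
P=W(0,.0325-off); r=down(VP[2])
movep([P[0],P[1],.10],r); move_l([P[0],P[1],.042],.1)
print(move_l([P[0],P[1],.0305],.03,until_force=4),get_state()["position"],get_state()["contact_force"])
let_go(); sleep(.3); s=get_state(); print(s["finger_gap"],s["contact_force"])
move_l([P[0],P[1],.12],.15)
movep([.55,.11,.18],down(0)); f,T=wrist(); save(f,"d"); np.save("T2.npy",T)
for n,z in [("air_cap",.026),("handle_grip",.068)]:
    for k in tip_of("wrist",n)[:2]: print(n,k["score"],np.round(k["centre"],1),onz(f,k["centre"],z,T))
cv2.imwrite("pics/d4.png",cv2.resize(f["img"][0:240,170:340,::-1],(425,600),interpolation=cv2.INTER_CUBIC))
print(W(0,.0325),get_state()["clock"],get_state()["q"])
for k in [-2,-1,0,1,2]: 
    for yaw in (VP[2]-.1+np.pi/2+k*np.pi/2,):
        q=ik([.5268,.0934,.062],down(yaw)); print(round(yaw,2),None if q is None else np.round(q,2))
E
```

```text
cap in tool [0.0007277  0.00338808 0.        ]
bar [0.49451881 0.10455962 0.072     ] [0.56205686 0.08472882 0.072     ] [0.52828783 0.09464422 0.072     ] [0.52681328 0.09320961 0.        ] angle -0.032402869199259776
True [0.55812588 0.18832947 0.03033448] [ 0.50652868 -0.14987999  4.88006879]
1.0042665435554936 [ 0.32348859 -0.14876332 -0.1220548 ]
air_cap 0.8 [258.  104.6] [0.55944689 0.18735996 0.026     ]
handle_grip 0.61 [220.9 209.5] [0.52379166 0.09297528 0.068     ]
[0.55886169 0.19057054 0.        ] 13.7333 [ 6.71245475e-02  3.86918862e-01 -2.44975017e-01  9.41739536e-01
  3.29836158e-04  1.63734983e+00]
-1.99 [ 0.04  0.47 -0.45  0.64  0.   -2.69]
-0.42 [ 0.04  0.47 -0.45  0.64  0.    2.03]
1.15 [ 0.04  0.47 -0.45  0.64 -0.    0.46]
2.72 [ 0.04  0.47 -0.45  0.64 -0.   -1.12]
4.29 [ 0.04  0.47 -0.45  0.64  0.   -2.69]
```

View pics/d4.png

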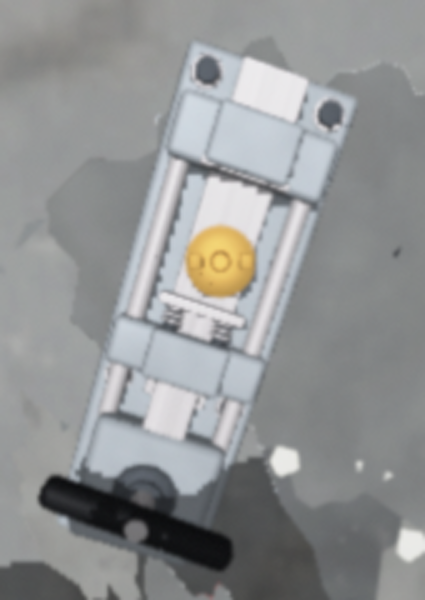

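Run:
```python
from h import *
P=[.5270,.0935]; r=down(VP[2]+1.5*np.pi)
movep(P+[.13],r); q=np.array(get_state()["q"]); print(q.round(3))
if q[5]>-2: raise SystemExit("wrong branch")
print(move_l(P+[.060],.1,until_force=10)); grab(110); s=get_state(); print(s["finger_gap"],s["grasp_force"],s["contact_force"].round(2),s["wrist_torque"].round(3))
q=np.array(s["q"]); q0=q[5]; np.save("q0.npy",q)
for a in np.arange(.1,1.21,.1):
    t=q.copy(); t[5]=q0+a; set_joints(t); s=get_state()
    print(round(s["clock"],2),round(a,2),round(s["q"][5]-q0,3),s["wrist_torque"].round(3),s["tau"][5].round(3),s["contact_force"].round(1))
```

```text
[ 0.038  0.39  -0.379  0.802 -0.    -2.786]
False
0.1076761315216387 109.03678178787231 [-2.6  -5.41  6.74] [-1.007  0.593  0.079]
19.18 0.1 0.098 [-0.051  0.047 -0.305] -0.23 [-0.6 -0.6  0.7]
19.43 0.2 0.197 [-0.241  0.12  -0.319] -0.243 [-0.9 -1.2  1.1]
19.68 0.3 0.296 [-0.354  0.266 -0.271] -0.243 [-1.5 -1.   1.8]
19.93 0.4 0.396 [-0.464  0.314 -0.287] -0.242 [-1.  -2.6  2.8]
20.18 0.5 0.496 [-0.621  0.439 -0.335] -0.241 [-2.1 -3.   3.7]
20.43 0.6 0.596 [-0.757  0.532 -0.337] -0.239 [-2.1 -3.4  4. ]
20.68 0.7 0.695 [-0.801  0.594 -0.335] -0.263 [-1.8 -4.3  4.3]
20.93 0.8 0.795 [-0.844  0.67  -0.287] -0.272 [-3.4 -4.5  5.2]
21.18 0.9 0.895 [-0.881  0.67  -0.252] -0.272 [-3.2 -4.3  5.2]
21.43 1.0 0.995 [-0.823  0.758 -0.318] -0.272 [-2.8 -4.4  5.5]
21.68 1.1 1.095 [-0.889  0.648 -0.41 ] -0.272 [-3.2 -4.1  6. ]
21.93 1.2 1.195 [-0.877  0.789 -0.348] -0.272 [-3.3 -4.7  5.3]
```

```bash
cat > turn.py <<'E'
from h import *
import json,sys
q=np.load("q0.npy"); q0=q[5]; a=float(sys.argv[1]); end=float(sys.argv[2]); st=float(sys.argv[3]); thr=float(sys.argv[4])
hit=0
while a<end-1e-6:
    a+=st; t=q.copy(); t[5]=q0+a; set_joints(t); W_=[];U=[]
    for _ in range(10): sleep(.02); s=get_state(); W_.append(s["wrist_torque"][2]); U.append(s["tau"][5])
    w,u=np.mean(W_),np.mean(U); print(round(s["clock"],2),round(a,2),round(s["q"][5]-q0,3),w.round(3),u.round(3),s["contact_force"].round(1),s["finger_gap"].round(3))
    hit=hit+1 if -w>thr else 0
    if hit>=2: break
E
python3 turn.py 1.2 3.9 0.1 0.40
```

```text
Traceback (most recent call last):
  File "turn.py", line 8, in <module>
    w,u=np.mean(W_),np.mean(U); print(round(s["clock"],2),round(a,2),round(s["q"][5]-q0,3),w.round(3),u.round(3),s["contact_force"].round(1),s["finger_gap"].round(3))
                                                                                                                                             ^^^^^^^^^^^^^^^^^^^^^
AttributeError: 'float' object has no attribute 'round'
```

```bash
sed -i 's/,s\["finger_gap"\].round(3))/,round(s["finger_gap"],3))/' turn.py; python3 turn.py 1.3 3.9 0.1 0.40
```

```text
22.77 1.4 1.395 -0.317 -0.311 [-3.4 -4.6  6.4] 0.108
23.18 1.5 1.495 -0.318 -0.311 [-3.5 -4.3  6.3] 0.106
23.6 1.6 1.595 -0.323 -0.311 [-3.9 -4.6  6.3] 0.109
24.02 1.7 1.695 -0.313 -0.312 [-4.5 -5.2  5.5] 0.107
24.43 1.8 1.795 -0.318 -0.312 [-5.4 -4.   6.1] 0.109
24.85 1.9 1.895 -0.318 -0.312 [-4.3 -3.4  6.6] 0.105
25.27 2.0 1.995 -0.337 -0.313 [-4.7 -3.9  6.9] 0.107
25.68 2.1 2.095 -0.308 -0.313 [-4.1 -4.3  7.3] 0.104
26.1 2.2 2.195 -0.33 -0.313 [-4.3 -3.8  6.9] 0.109
26.52 2.3 2.295 -0.3 -0.314 [-5.3 -3.3  7.1] 0.11
26.93 2.4 2.395 -0.355 -0.314 [-4.4 -3.7  6.6] 0.112
27.35 2.5 2.495 -0.322 -0.314 [-5.7 -3.2  7.5] 0.105
27.77 2.6 2.595 -0.333 -0.315 [-4.8 -2.3  6.5] 0.105
28.18 2.7 2.695 -0.306 -0.315 [-5.4 -3.2  7.4] 0.106
28.6 2.8 2.795 -0.316 -0.315 [-4.1 -2.4  6. ] 0.108
29.02 2.9 2.895 -0.325 -0.315 [-5.6 -2.8  7. ] 0.105
29.43 3.0 2.995 -0.322 -0.315 [-5.8 -2.   6.9] 0.105
29.85 3.1 3.095 -0.305 -0.307 [-5.3 -1.6  6.1] 0.1
30.27 3.2 3.195 -0.29 -0.283 [-5.5 -1.8  6.4] 0.106
30.68 3.3 3.295 -0.243 -0.255 [-5.6 -1.9  6.8] 0.104
31.1 3.4 3.395 -0.238 -0.226 [-5.4 -2.1  6.6] 0.107
31.52 3.5 3.495 -0.199 -0.196 [-4.3 -2.   6.2] 0.106
31.93 3.6 3.595 -0.202 -0.166 [-4.7 -0.8  6.3] 0.106
32.35 3.7 3.695 -0.171 -0.136 [-4.7 -1.   6.2] 0.107
32.77 3.8 3.795 -0.12 -0.105 [-4.  -0.9  5.7] 0.108
33.18 3.9 3.895 -0.083 -0.073 [-4.  -0.3  6.6] 0.104
```

Run:
```python
from h import *
q=np.load("q0.npy"); q0=q[5]
def rd(a):
    t=q.copy(); t[5]=q0+a; set_joints(t); W_=[];U=[]
    for _ in range(8): sleep(.02); s=get_state(); W_.append(s["wrist_torque"][2]); U.append(s["tau"][5])
    print(round(s["clock"],2),round(a,3),round(s["q"][5]-q0,3),np.mean(W_).round(3),np.mean(U).round(3))
for a in [3.87,3.84,3.81,3.78,3.75,3.70,3.65]: rd(a)
```

```text
33.57 3.87 3.864 0.098 0.101
33.95 3.84 3.834 0.108 0.095
34.33 3.81 3.804 0.08 0.086
34.72 3.78 3.774 0.088 0.076
35.1 3.75 3.744 0.054 0.067
35.48 3.7 3.694 0.181 0.182
35.87 3.65 3.644 0.164 0.163
```

Run:
```python
from h import *
q=np.load("q0.npy"); q0=q[5]
for a in [3.6,3.55]:
    t=q.copy(); t[5]=q0+a; set_joints(t); sleep(.1); s=get_state(); print(s["wrist_torque"][2],s["tau"][5])
print("tool",R.from_rotvec(s["eef_rot"]).as_matrix()[:,0].round(3),R.from_rotvec(s["eef_rot"]).as_matrix()[:,1].round(3))
let_go(); p=s["position"]; move_l([p[0],p[1],.13],.15)
movep([.55,.11,.18],down(0)); f,T=wrist(); save(f,"e"); np.save("T3.npy",T)
for n,z in [("air_cap",.026),("handle_grip",.068)]:
    for k in tip_of("wrist",n)[:1]: print(n,k["score"],np.round(k["centre"],1),onz(f,k["centre"],z,T))
for k in silhouettes("wrist","handle_grip")[:2]: print(k["score"],k["mask"].sum())
cv2.imwrite("pics/e4.png",cv2.resize(f["img"][0:240,170:340,::-1],(425,600),interpolation=cv2.INTER_CUBIC))
g=f["img"].max(2); m=np.zeros_like(g); m[150:250,170:300]=(g[150:250,170:300]<45)
n,l,st,_=cv2.connectedComponentsWithStats(m); i=1+st[1:,4].argmax(); ys,xs=np.nonzero(l==i); print("bar px",len(xs))
P=np.array([onz(f,(x,y),.072,T)[:2] for x,y in zip(xs,ys)]); print(cv2.minAreaRect(np.float32(P*1000)))
u,sv,vt=np.linalg.svd(P-P.mean(0)); d=vt[0]; print("bar dir",d,"handle angle mod pi",(VP[2]-np.arctan2(d[1],d[0]))%np.pi, get_state()["clock"])
```

```text
0.12498905746554048 0.14982445165514946
0.12110196479522065 0.13439160771667957
tool [-0.751  0.66   0.   ] [ 0.66   0.751 -0.003]
air_cap 0.77 [268.7  88.5] [0.56887333 0.20259754 0.026     ]
handle_grip 0.56 [222.7 210.9] [0.52501988 0.09172002 0.068     ]
0.59 1266
bar px 904
((528.6306762695312, 95.17274475097656), (14.672130584716797, 74.47400665283203), 47.49642562866211)
bar dir [ 0.73484281 -0.67823745] handle angle mod pi 0.42736143065684223 38.95
```

View pics/e4.png

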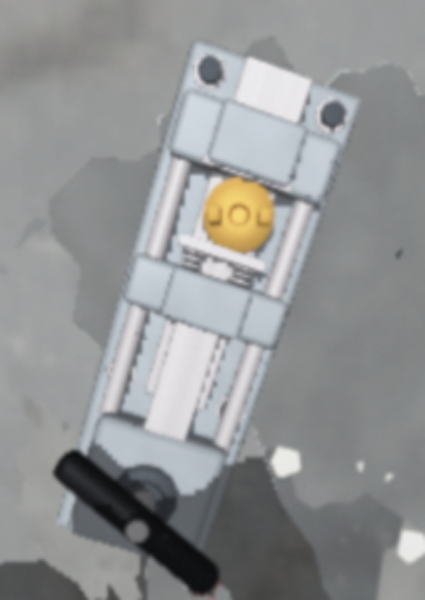

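```bash
python3 -c "
from h import *
print(sign_off())"
```

```text
the job is handed in; nothing more can be done
None
```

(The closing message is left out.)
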